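Tare a bowl on the kitchen balance

TASK

Tare the small patterned bowl that stands on one pan of the kitchen balance, so that sugar can be weighed into it. The bowl weighs 200 g; of the three brass weights beside the balance (the small one is 100 g, the middle-sized one 200 g, the large one 400 g) take the one that balances it and gently stand it upright near the middle of the empty pan. Leave the bowl standing on its pan, with the beam level.

Things in the scene. Friction and masses are not known exactly. Their poses are not given: they have to be found in the camera images.
- weight_middle_mid (a point): Centre of the middle-sized brass weight (200 g): round upright body 32 mm across, 38 mm high, small knob on top, 54 mm high overall; this point is 27 mm above its underside; z along its height. A small one (100 g, 25 mm across, 43 mm high) and a large one (400 g, 41 x 68 mm) of the same shape stand near, 80 mm or more between centres; the three swap places from start to start.
- pan_left_centre (a point): Centre of the floor of the empty pan, the left one (+y): a round brass dish, floor 108 mm across, rim 128 mm across, 5 mm above the floor. It stays level and moves only up and down with the beam: floor 95 mm above the range top now, 82 mm with the beam level; some 2 N press it down. The other pan's centre is 200 mm away along this point's -y axis.
- beam (a joint): Tilt of the balance's beam in rad: 0 level, positive when the empty left pan is up; stops at +0.13 and -0.13, starts at about +0.13. A weak spring (0.5 N m/rad) levels it within about a second when both pans carry the same; a mismatch of 70 g or more drives it to a stop.
- bowl_mid (a point): Centre, half-way up, of the small white bowl with dark lozenges (73 x 91 x 46 mm, 200 g), standing loose on the balance's right pan (-y), its underside 23 mm below this point. z axis up.
Things that resemble listed ones, but are neither listed nor needed, are in the scene too. Leave any black look-alike of the part that bears weight_middle_mid alone.

How it is judged:
At the end, for the whole second after the job is handed in: The 200 g weight stands upright (within 10 degrees) on the floor of the left pan, its axis within 40 mm of the pan's centre; the bowl still stands upright on the right pan, within 35 mm of where it was; the beam is at rest and level within 0.03 rad (1.7 degrees) (value of joint beam between -0.03 and 0.03 rad and velocity of joint beam between -0.1 and 0.1 rad/s and horizontal distance between weight_middle_mid and pan_left_centre below 0.04 m and z of weight_middle_mid in the frame of pan_left_centre between 0.02 and 0.034 m and angle between each of weight_middle_mid, bowl_mid's own z axis and vertical below 0.17 rad and distance of bowl_mid from where it was at the start of the episode below 0.035 m); the robot touches nothing.
It fails at once if the balance is slammed: its beam swings faster than 2.2 rad/s, as when the weight is dropped on the pan from 30 mm or more (velocity of joint beam above 2.2 rad/s or velocity of joint beam below -2.2 rad/s).
It fails at once if the bowl is tipped by more than 30 degrees (angle between bowl_mid's own z axis and vertical above 0.52 rad).
It also fails if it takes over 35 s, if anything falls off the work surface, if the arm or the gripper's body presses on something with over 40 N, if the wrist force passes 120 N, or if a joint passes its speed limit or range.

ROBOT

A 6-joint arm with a two-finger parallel gripper is mounted at the origin on a cart in front of the work surface, level with it; the furniture and walls round the work are solid. World frame = base frame: x ahead of the robot, y to its left, z up, the work surface at z = 0. Lengths are in m, angles in rad, forces in N, time in s.
With the tool pointing down it reaches from about 0.325 to 0.875 m from the base axis. Payload 4.4 kg.
Tool frame: the origin (TCP) lies midway between the tips of the shut fingers; the grasp point (between the pads) lies 19 mm behind it; z points along the fingers, y is the direction in which the jaws open and shut (so a half turn about z gives the same grasp; the last joint's range is limited). The gripper opens to 85 mm and grips with 20 to 120 N. Pads are 22 mm wide; open, the fingers measure 114 mm over their backs; the gripper's body (76 mm by 85 mm) begins 54 mm behind the grasp point. The pads swing forward as they close: fully open they stand 13 mm farther back than shut.
Start: joints at [1.067, 0.207, 1.542, -0, 1.393, -0.15], TCP at [0.199, 0.539, 0.195] pointing down, gripper open.
Joint ranges: [-2.73, 2.73], [-0.86, 2.22], [0.23, 2.46], [-1.11, 4.25], [0.08, 2.63], [-2.82, 2.82]. Speed limits (rad/s): [2.79, 2.79, 3.14, 3.14, 3.14, 3.14].

INTERFACE

Orientations are given as a unit quaternion [x, y, z, w].
In Python, from rig import state, snapshot, camera_params, job_done gives the robot as it stands.
- The arm moves only by the shell command python3 -m handwheel 'ROWS'. ROWS is a JSON object of lists of equal length, an entry for each row: "gripper": the opening, from 0 (shut) to 1 (fully open); "slide": the shift along the world's x, y, z in cm, a list of three; "turn": the turn about the world's z in rad. A call has 1 to 5 rows; each row shifts and turns the commanded pose from where the row before left it; what a row does not reach is not made up. A row lasts 1/10 s, in which the tool goes at most 50 mm and 8.59 degrees, less where a joint would pass 70% of its speed; a pose out of reach is approached as far as the arm can. A call is refused whole if a number of a shift passes 5 or a number of a turn 0.15, either way. A call with a gripper value outside its range is refused whole. The fingers move at their own pace and stop on an object; the grip force is fixed at half the most. Time passes only in rows, so rows that do not move let the fingers close. It gives the time, the measured TCP pose, the force and the opening at its end, in the units of the state.
- state(): the state, without advancing time (a new reading comes with each control period).
- snapshot(name): name is "scene" or "top" or "wrist"; returns (picture, depth): 384x512x3 uint8, red, green, blue; 384x512 float32, m along the optical axis (not along the pixel's ray), 0 where there is no reading.
- camera_params(name): a dict with "vfov" (degrees; the focal length in pixels is half the picture's height over the tangent of half this angle, whatever the lens; pixels are square), "cx", "cy" (the principal point, pixels), "k1" (the pictures are not rectified: a ray, as slopes to the right and down, at radius r is drawn at 1 + k1 r^2 times it, then the intrinsics apply), "R" (3x3) and "t" (3): a world point X has camera coordinates R X + t. Camera axes: x right, y down, z forward; pixel columns grow to the right and rows downward; lengths in m; the calibration is good to about 2 mm. A picture is of the moment at which its call begins: read the wrist's pose just before it. camera_params takes no time and is no camera call; for the wrist camera it gives the pose at the moment of the call.
- job_done(): hands the job in, once; it reports no verdict.
The state is a dict: "time_s": time; "q": joint angles; "joint_vel": joint speeds; "joint_efforts": joint torques, N m; "eef_pos": TCP position; "tcp_rot": TCP orientation; "contact_force": force on the tool from outside, world axes, zero at the start; "torque": the same for the moment, N m; "opening": finger opening in m.
Only numpy, scipy, OpenCV 4.12 (cv2) and the standard library are available. Lean on these libraries where they do the work, as an engineer would, in place of code of your own. Each camera call takes 0.05 s, during which the arm holds its last target.

## Working session

There is one attempt and no reset: what is moved stays moved. The work goes in short steps, Python scripts to look and compute and a shell command to move; the robot and the scene stay as the last step left them, time stands still between calls to the robot, and variables do not carry over. Pictures are saved under pics/ and viewed, and the job is handed in when it is done.

```bash
mkdir -p pics; cat > h.py <<'E'
import numpy as np, cv2
from rig import *
def snap(n,f):
    P=camera_params(n); im,d=snapshot(n); cv2.imwrite('pics/'+f+'.png',im[:,:,::-1]); np.savez('pics/'+f+'.npz',im=im,d=d,**{k:np.array(v) for k,v in P.items()})
    return im,d,P
def pts(d,P):
    f=192/np.tan(np.radians(float(P['vfov']))/2)
    v,u=np.mgrid[:384,:512]
    K=np.array([[f,0,P['cx']],[0,f,P['cy']],[0,0,1]],float)
    uv=np.stack([u,v],-1).reshape(-1,1,2).astype(float)
    s=cv2.undistortPoints(uv,K,np.array([float(P['k1']),0,0,0])).reshape(384,512,2)
    c=np.dstack([s[...,0]*d,s[...,1]*d,d])
    return (c-np.array(P['t']))@np.array(P['R'])
E
python3 - <<'E'
from h import *
for n in ['scene','top']:
    im,d,P=snap(n,n+'0'); print(n,P)
print(state())
E
```

```text
scene {'vfov': 51.641568529494364, 'cx': 250.83949458027104, 'cy': 191.56006301725012, 'k1': -0.1300506930371904, 'R': array([[ 0.82226385, -0.56871995, -0.02097097],
       [-0.35031264, -0.47675894, -0.80621459],
       [ 0.44851223,  0.67026751, -0.59125143]]), 't': array([-0.36725686,  0.17998993,  0.77413355])}
top {'vfov': 43.78791608070583, 'cx': 247.38192927550557, 'cy': 194.42569369535187, 'k1': 0.058066065425731034, 'R': array([[-0.0203394 , -0.999762  ,  0.00789022],
       [-0.99571411,  0.01954363, -0.09039607],
       [ 0.09022036, -0.00969501, -0.99587464]]), 't': array([-0.05959225,  0.43829427,  1.25633869])}
{'time_s': 0.1, 'q': array([ 1.06651148e+00,  2.07355955e-01,  1.54283882e+00,  6.85748871e-06,
        1.39350909e+00, -1.50503363e-01]), 'joint_vel': array([ 4.71975611e-05, -2.86248716e-03, -1.21227102e-03,  2.22757048e-03,
       -1.25307423e-03, -3.90254422e-04]), 'joint_efforts': array([-5.06015440e-04, -3.84090436e+01, -2.92547929e+01, -3.66991317e-04,
        4.91032319e-03, -1.74013815e-05]), 'eef_pos': array([0.19884004, 0.5387021 , 0.19431679]), 'tcp_rot': array([ 1.75970191e-01,  9.84394930e-01, -9.98451883e-04, -3.42653716e-04]), 'contact_force': array([1.45078119, 0.22127078, 0.44913099]), 'torque': array([-0.06916281, -0.01583431,  0.04550487]), 'opening': 0.08569432053666436}
```

View pics/scene0.png

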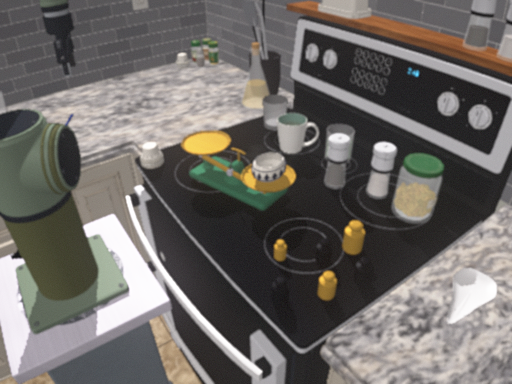

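View pics/top0.png

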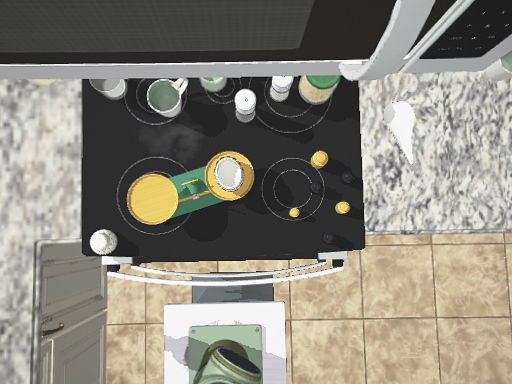

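The scene view shows the empty pan at (205,142) and the bowl pan at (268,172). The brass weights are at (280,250), (353,238) and (327,287), with black look-alikes near (320,245), (280,285) and (362,263). I'll measure the sizes and enlarge a crop to tell them apart.

```bash
python3 - <<'E'
from h import *
for n in ['scene0','top0']:
    Z=np.load(f'pics/{n}.npz'); im=Z['im'];X=pts(Z['d'],Z)
    hsv=cv2.cvtColor(im,cv2.COLOR_RGB2HSV)
    m=((hsv[...,0]>12)&(hsv[...,0]<32)&(hsv[...,1]>140)&(hsv[...,2]>70)).astype(np.uint8)
    N,L,S,C=cv2.connectedComponentsWithStats(m)
    for i in range(1,N):
        if S[i,4]<40: continue
        p=X[(L==i)&(Z['d']>0)]
        if len(p)==0: continue
        print(n,C[i].round(),S[i,4],'lo',np.percentile(p,3,0).round(3),'hi',np.percentile(p,97,0).round(3),'med',np.median(p,0).round(3))
    print('stove z', [X[v,u].round(3) for u,v in ([(230,230),(300,330)] if n=='scene0' else [(250,230),(120,150),(300,240)])])
    # bowl
im=cv2.imread('pics/scene0.png')
c=cv2.resize(im[215:320,240:400],None,fx=4,fy=4,interpolation=cv2.INTER_CUBIC); cv2.imwrite('pics/crop1.png',c)
im=cv2.imread('pics/top0.png')
c=cv2.resize(im[130:260,110:380],None,fx=2.9,fy=2.9,interpolation=cv2.INTER_CUBIC); cv2.imwrite('pics/crop2.png',c)
E
```

```text
scene0 [207. 144.] 981 lo [0.372 0.105 0.06 ] hi [0.483 0.228 0.101] med [0.423 0.166 0.096]
scene0 [267. 180.] 733 lo [ 0.426 -0.076  0.001] hi [0.585 0.047 0.075] med [ 0.462 -0.039  0.07 ]
scene0 [353. 237.] 627 lo [ 0.506 -0.28  -0.   ] hi [ 0.59  -0.206  0.068] med [ 0.518 -0.268  0.041]
scene0 [280. 250.] 248 lo [ 0.375 -0.203 -0.001] hi [ 0.422 -0.15   0.044] med [ 0.382 -0.196  0.025]
scene0 [327. 285.] 472 lo [ 0.381 -0.334 -0.   ] hi [ 0.44  -0.282  0.055] med [ 0.391 -0.324  0.032]
stove z [array([ 0.348, -0.06 , -0.   ]), array([ 0.307, -0.352, -0.001])]
top0 [320. 159.] 144 lo [ 0.507 -0.278  0.016] hi [ 0.543 -0.242  0.07 ] med [ 0.521 -0.261  0.05 ]
top0 [230. 176.] 773 lo [ 0.424 -0.079  0.06 ] hi [0.54  0.04  0.077] med [ 0.48  -0.031  0.07 ]
top0 [145. 194.] 771 lo [0.366 0.134 0.091] hi [0.483 0.229 0.102] med [0.448 0.191 0.096]
top0 [342. 207.] 75 lo [ 0.383 -0.33   0.016] hi [ 0.41  -0.304  0.059] med [ 0.396 -0.315  0.038]
top0 [294. 212.] 46 lo [ 0.376 -0.201  0.019] hi [ 0.397 -0.18   0.045] med [ 0.386 -0.192  0.033]
stove z [array([ 0.342, -0.074,  0.001]), array([ 0.567,  0.275, -0.001]), array([ 0.313, -0.208, -0.005])]
```

View pics/crop1.png

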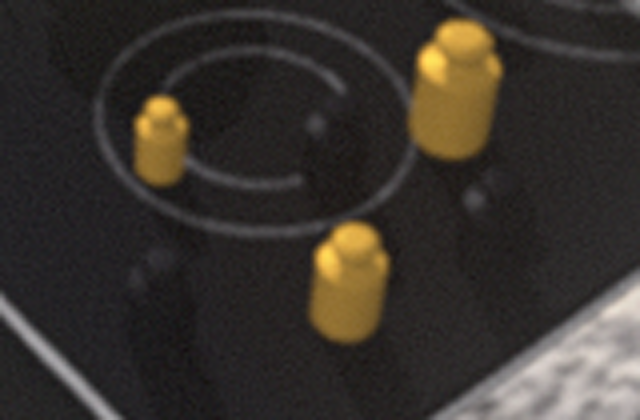

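View pics/crop2.png

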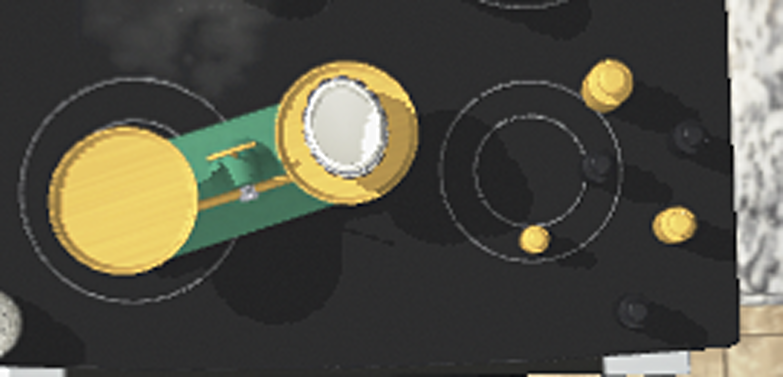

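Candidates: (280,250) is about 44 mm tall, so the small one. (353,238) is about 68 mm tall, so the large one. (327,287) is about 55 mm tall and fits the 54 mm, 200 g weight, so that is the target. Next I'll fit its axis and the pan centre, and locate the black look-alikes.

```bash
python3 - <<'E'
from h import *
from scipy.optimize import least_squares
A=[];P=[];BK=[]
for n in ['scene0','top0']:
    Z=np.load(f'pics/{n}.npz'); im=Z['im'];X=pts(Z['d'],Z);ok=Z['d']>0
    near=ok&(np.hypot(X[...,0]-.397,X[...,1]+.316)<.03)
    p=X[near&(X[...,2]>.006)&(X[...,2]<.032)];
    r=least_squares(lambda c:np.hypot(*(p[:,:2]-c).T)-.016,[.397,-.316],loss='soft_l1',f_scale=.002); print(n,'body',len(p),r.x.round(4),np.abs(r.fun).mean())
    k=X[near&(X[...,2]>.049)]; print(' knob',len(k),k.mean(0).round(4),k[:,2].max())
    hsv=cv2.cvtColor(im,cv2.COLOR_RGB2HSV); br=(hsv[...,1]>120)&(hsv[...,0]>10)&(hsv[...,0]<35)
    q=X[ok&br&(X[...,2]>.085)&(X[...,2]<.115)&(X[...,1]>.08)]
    h=cv2.convexHull(q[:,:2].astype(np.float32))[:,0]
    c,rad=cv2.minEnclosingCircle(q[:,:2].astype(np.float32)); print(' pan',c,rad,np.percentile(q[:,2],[1,50,99]))
    r=least_squares(lambda c:np.hypot(h[:,0]-c[0],h[:,1]-c[1])-.064,[.425,.166]);print(' panfit',r.x.round(4))
    w=X[ok&(np.hypot(X[...,0]-.48,X[...,1]+.02)<.08)&(X[...,2]>.105)]
    print(' bowl',np.median(w,0).round(3),w.min(0).round(3),w.max(0).round(3))
    # objects in weight area
    reg=(ok&~br&(X[...,2]>.008)&(X[...,0]>.28)&(X[...,0]<.62)&(X[...,1]<-.1)&(X[...,1]>-.42)).astype(np.uint8)
    N,L,S,C=cv2.connectedComponentsWithStats(reg)
    for i in range(1,N):
        if S[i,4]>15:
            t=X[L==i]; print('  other',C[i].round(),S[i,4],t.mean(0).round(3),t[:,2].max().round(3))
E
```

```text
scene0 body 153 [ 0.3977 -0.3186] 0.0006469985155939704
 knob 86 [ 0.3955 -0.3204  0.0538] 0.05662866698813132
 pan (0.4355812668800354, 0.15615390241146088) 0.07863587141036987 [0.09373739 0.0961816  0.1020535 ]
 panfit [0.4274 0.1618]
 bowl [ 0.478 -0.033  0.111] [ 0.441 -0.055  0.105] [0.522 0.011 0.118]
  other [324. 251.] 334 [ 0.447 -0.256  0.035] 0.056
  other [363. 270.] 361 [ 0.471 -0.338  0.035] 0.057
  other [280. 290.] 402 [ 0.315 -0.284  0.036] 0.057
top0 body 29 [ 0.3964 -0.3201] 0.0017167478896548088
 knob 53 [ 0.3975 -0.3189  0.0539] 0.06011277280498733
 pan (0.43058568239212036, 0.1553190052509308) 0.07991854101419449 [0.09000759 0.09594345 0.10330314]
 panfit [0.4258 0.1649]
 bowl [ 0.478 -0.022  0.112] [ 0.443 -0.055  0.105] [0.524 0.012 0.122]
  other [386.  36.] 16894 [ 0.575 -0.242  0.69 ] 0.86
  other [347. 177.] 143 [ 0.475 -0.33   0.041] 0.059
  other [316. 187.] 134 [ 0.451 -0.248  0.042] 0.057
  other [328. 237.] 133 [ 0.32  -0.275  0.043] 0.059
```

```bash
python3 -m handwheel '{"gripper":[1,1,1,1,1],"slide":[[2.3,-4.3,0.8],[2.3,-4.3,0.8],[2.3,-4.3,0.8],[2.3,-4.3,0.8],[2.3,-4.3,0.8]],"turn":[0.12,0.12,0.12,0.12,0.1]}' && python3 -m handwheel '{"gripper":[1,1,1,1,1],"slide":[[1.6,-4.5,0],[1.6,-4.5,0],[1.6,-4.5,0],[1.6,-4.5,0],[1.6,-4.5,0]],"turn":[0,0,0,0,0]}'
python3 - <<'E'
from h import *
from scipy.optimize import least_squares
Q=[]
for n in ['scene0','top0']:
    Z=np.load(f'pics/{n}.npz'); im=Z['im'];X=pts(Z['d'],Z);ok=Z['d']>0
    hsv=cv2.cvtColor(im,cv2.COLOR_RGB2HSV); br=(hsv[...,1]>120)&(hsv[...,0]>10)&(hsv[...,0]<35)
    D=X[...,:2]-[.426,.166]; a=np.arctan2(D[...,1],D[...,0]); 
    s=ok&br&(X[...,2]>.085)&(X[...,2]<.115)&(X[...,1]>.08)&(abs(a+1.28)>.6)
    aa=a[s];R=np.hypot(*D[s].T);q=X[s][:,:2]
    e=[q[(aa>=t)&(aa<t+.15)][np.argsort(R[(aa>=t)&(aa<t+.15)])[-3]] for t in np.arange(-3.1,3,.15) if ((aa>=t)&(aa<t+.15)).sum()>5]
    e=np.array(e); r=least_squares(lambda c:np.hypot(e[:,0]-c[0],e[:,1]-c[1])-c[2],[.426,.166,.064],loss='soft_l1',f_scale=.002);print(r.x.round(4),len(e))
E
```

```text
time_s: 0.6
eef_pos: [0.3144, 0.3225, 0.2352]
tcp_rot: [-0.115, 0.993, -0.0, -0.0]
contact_force: [0.9, 0.4, 0.3]
opening: 0.0855
time_s: 1.1
eef_pos: [0.3942, 0.0975, 0.2352]
tcp_rot: [-0.113, 0.994, 0.0, 0.0]
contact_force: [0.3, 0.7, -0.5]
opening: 0.0852
[0.4245 0.1685 0.0596] 33
[0.4238 0.1701 0.0615] 34
```

```bash
python3 -m handwheel '{"gripper":[1,1,1,1,1],"slide":[[0,-4.7,0],[0,-4.7,0],[0,-4.7,0],[0,-4.7,0],[0,-4.7,0]],"turn":[0,0,0,0,0]}' && python3 -m handwheel '{"gripper":[1,1,1,1,1],"slide":[[0,-4.5,-1],[0,-4.5,-2],[0,-4.5,-2],[0,-4.6,-2],[0.3,0,-2]],"turn":[0,0,0,0,0]}' && python3 -m handwheel '{"gripper":[1,1],"slide":[[0,0,0],[0,0,0]],"turn":[0,0]}'
python3 - <<'E'
from h import *
im,d,P=snap('wrist','w1')
X=pts(d,P)
from scipy.optimize import least_squares
near=(d>0)&(np.hypot(X[...,0]-.397,X[...,1]+.319)<.03)
k=X[near&(X[...,2]>.046)&(X[...,2]<.065)]; print(len(k),k.mean(0),k.min(0),k.max(0))
print(state()['eef_pos'])
E
```

```text
time_s: 1.6
eef_pos: [0.3936, -0.1373, 0.2351]
tcp_rot: [-0.113, 0.994, 0.0, 0.0]
contact_force: [1.0, -0.1, -0.2]
opening: 0.0852
time_s: 2.1
eef_pos: [0.3965, -0.3219, 0.1445]
tcp_rot: [-0.11, 0.994, -0.001, -0.0]
contact_force: [-0.0, 1.2, -0.6]
opening: 0.0855
time_s: 2.3
eef_pos: [0.3967, -0.3156, 0.1449]
tcp_rot: [-0.113, 0.994, 0.001, -0.001]
contact_force: [0.2, 0.7, -0.3]
opening: 0.0854
330 [ 0.39588265 -0.31931894  0.05255499] [ 0.38597929 -0.32957141  0.04751305] [ 0.40716538 -0.30889106  0.0551294 ]
[ 0.39737655 -0.31593932  0.14592207]
```

View pics/w1.png

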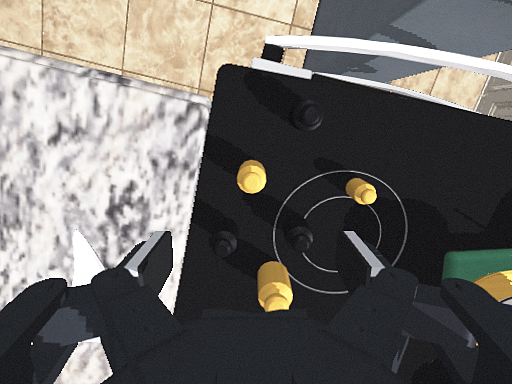

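The wrist view shows the middle brass weight at (251,176), the large one at (273,287) and the small one at (362,190), with black ones at (309,115), (301,238) and (224,243). The knob fit of (0.396, -0.319) agrees with the other cameras, so I'm going down.

```bash
python3 -m handwheel '{"gripper":[1,1,1,1,1],"slide":[[0,-0.35,-2],[0,0,-3],[0,0,-3],[0,0,-2.5],[0,0,-2]],"turn":[0,0,0,0,0]}' && python3 -m handwheel '{"gripper":[1,1,0,0,0],"slide":[[0,0,-1],[0,0,0],[0,0,0],[0,0,0],[0,0,0]],"turn":[0,0,0,0,0]}' && python3 -m handwheel '{"gripper":[0,0,0,0,0],"slide":[[0,0,0],[0,0,0],[0,0,0],[0,0,0],[0,0,0]],"turn":[0,0,0,0,0]}'
```

```text
time_s: 2.85
eef_pos: [0.398, -0.3193, 0.0207]
tcp_rot: [-0.114, 0.993, -0.001, 0.0]
contact_force: [0.2, -0.8, 0.8]
opening: 0.0855
time_s: 3.35
eef_pos: [0.3981, -0.3209, 0.0118]
tcp_rot: [-0.113, 0.994, -0.001, 0.001]
contact_force: [0.4, -0.0, 0.6]
opening: 0.0443
time_s: 3.85
eef_pos: [0.3977, -0.3203, 0.0113]
tcp_rot: [-0.113, 0.994, -0.0, 0.0]
contact_force: [0.4, 1.5, 6.1]
opening: 0.0171
```

The opening is 17 mm, which is less than the 32 mm body. Checking.

```bash
python3 - <<'E'
from h import *
s=state(); print(s['opening'],s['contact_force'])
for n in ['wrist','scene']: snap(n,n+'2')
im=cv2.imread('pics/scene2.png'); cv2.imwrite('pics/crop3.png',cv2.resize(im[190:330,230:430],None,fx=4,fy=4,interpolation=cv2.INTER_CUBIC))
E
```

```text
0.017072766546596795 [0.43243267 1.51025943 6.14713137]
```

View pics/crop3.png

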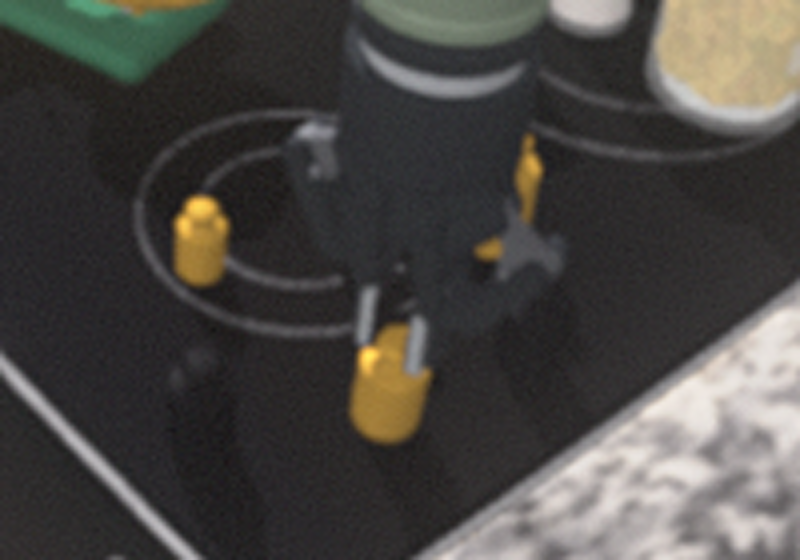

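View pics/wrist2.png

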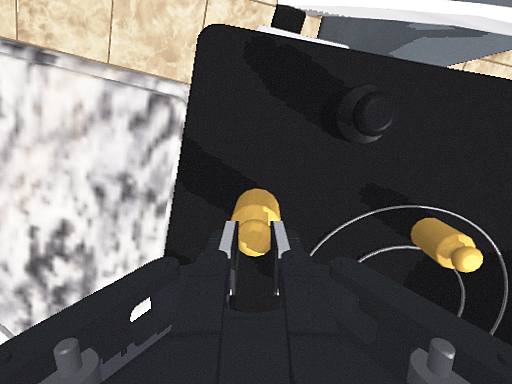

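```bash
python3 - <<'E'
from h import *
for n in ['scene2','wrist2']:
    Z=np.load(f'pics/{n}.npz'); im=Z['im'];X=pts(Z['d'],Z);ok=Z['d']>0
    hsv=cv2.cvtColor(im,cv2.COLOR_RGB2HSV); br=(hsv[...,1]>120)&(hsv[...,0]>10)&(hsv[...,0]<35)
    s=ok&(np.hypot(X[...,0]-.39,X[...,1]+.319)<.06)
    b=X[s&br]
    for z in np.arange(-.005,.075,.008):
        t=b[(b[:,2]>=z)&(b[:,2]<z+.008)]
        if len(t): print(n,'brass z%.3f'%z,len(t),t.min(0)[:2].round(3),t.max(0)[:2].round(3))
    g=X[s&~br&(X[...,2]>.006)]
    for z in np.arange(.006,.09,.01):
        t=g[(g[:,2]>=z)&(g[:,2]<z+.01)]
        if len(t): print(n,'grip z%.3f'%z,len(t),t.min(0)[:2].round(3),t.max(0)[:2].round(3))
im=cv2.imread('pics/wrist2.png'); cv2.imwrite('pics/crop4.png',cv2.resize(im[170:320,160:360],None,fx=4,fy=4,interpolation=cv2.INTER_CUBIC))
E
```

```text
scene2 brass z-0.005 50 [ 0.382 -0.335] [ 0.434 -0.281]
scene2 brass z0.003 43 [ 0.381 -0.335] [ 0.406 -0.312]
scene2 brass z0.011 43 [ 0.38  -0.336] [ 0.402 -0.308]
scene2 brass z0.019 48 [ 0.38  -0.336] [ 0.404 -0.311]
scene2 brass z0.027 48 [ 0.382 -0.336] [ 0.405 -0.307]
scene2 brass z0.035 103 [ 0.382 -0.336] [ 0.405 -0.307]
scene2 brass z0.043 13 [ 0.387 -0.329] [ 0.392 -0.313]
scene2 brass z0.051 58 [ 0.387 -0.331] [ 0.406 -0.311]
scene2 brass z0.067 1 [ 0.39 -0.33] [ 0.39 -0.33]
scene2 grip z0.036 4 [ 0.397 -0.333] [ 0.403 -0.328]
scene2 grip z0.046 23 [ 0.385 -0.341] [ 0.407 -0.303]
scene2 grip z0.056 87 [ 0.384 -0.343] [ 0.41  -0.301]
scene2 grip z0.066 86 [ 0.385 -0.344] [ 0.41  -0.301]
scene2 grip z0.076 88 [ 0.384 -0.344] [ 0.41  -0.302]
scene2 grip z0.086 101 [ 0.378 -0.36 ] [ 0.408 -0.283]
wrist2 brass z-0.005 69 [ 0.381 -0.334] [ 0.436 -0.299]
wrist2 brass z0.003 120 [ 0.381 -0.335] [ 0.395 -0.306]
wrist2 brass z0.011 142 [ 0.381 -0.335] [ 0.396 -0.306]
wrist2 brass z0.019 153 [ 0.381 -0.335] [ 0.395 -0.306]
wrist2 brass z0.027 173 [ 0.381 -0.336] [ 0.395 -0.306]
wrist2 brass z0.035 637 [ 0.381 -0.335] [ 0.396 -0.307]
wrist2 brass z0.043 102 [ 0.385 -0.331] [ 0.407 -0.314]
wrist2 brass z0.051 955 [ 0.385 -0.33 ] [ 0.407 -0.311]
wrist2 brass z0.059 2 [ 0.396 -0.312] [ 0.396 -0.312]
wrist2 grip z0.026 1 [ 0.396 -0.336] [ 0.396 -0.336]
wrist2 grip z0.036 13 [ 0.382 -0.331] [ 0.395 -0.309]
wrist2 grip z0.046 161 [ 0.383 -0.343] [ 0.41  -0.301]
wrist2 grip z0.056 475 [ 0.383 -0.344] [ 0.41 -0.3 ]
wrist2 grip z0.066 622 [ 0.383 -0.344] [ 0.41 -0.3 ]
wrist2 grip z0.076 852 [ 0.382 -0.344] [ 0.41 -0.3 ]
wrist2 grip z0.086 1475 [ 0.376 -0.363] [ 0.408 -0.283]
```

View pics/crop4.png

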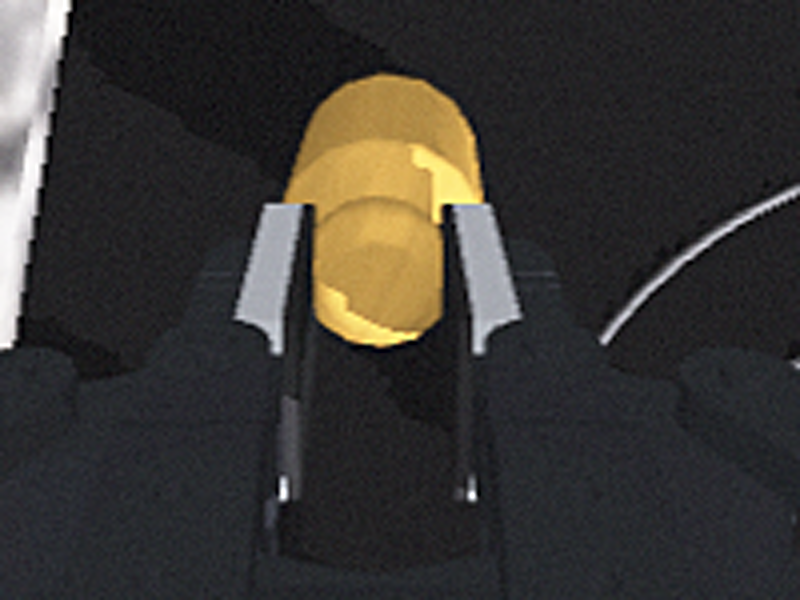

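The weight is upright and unmoved. The fingers hold its knob with their tips at about z 0.045, although the reported TCP is at 0.011. Checking whether the same offset appeared earlier.

```bash
python3 - <<'E'
from h import *
for n,(r0,r1) in [('w1',(225,290)),('wrist2',(218,250))]:
    Z=np.load(f'pics/{n}.npz'); X=pts(Z['d'],Z); 
    print(n,'cam pos',(-Z['R'].T@Z['t']).round(4), 'fwd',Z['R'][2].round(3))
    pix=[(160,235),(150,255),(135,268),(350,235),(365,250),(380,268)] if n=='w1' else [(230,223),(225,245),(281,223),(285,245)]
    for u,v in pix: print(u,v,X[v,u].round(4),Z['d'][v,u].round(4))
E
```

```text
w1 cam pos [ 0.3319 -0.3308  0.3228] fwd [ 0.255  0.06  -0.965]
160 235 [ 0.3953 -0.3619  0.2035] 0.1295
150 255 [ 0.3958 -0.3601  0.221 ] 0.1128
135 268 [ 0.3965 -0.3621  0.2306] 0.1036
350 235 [ 0.3754 -0.2735  0.2027] 0.1305
365 250 [ 0.3749 -0.2726  0.2183] 0.1154
380 268 [ 0.3757 -0.2714  0.2304] 0.104
wrist2 cam pos [ 0.3325 -0.3351  0.1892] fwd [ 0.257  0.058 -0.965]
230 223 [ 0.3894 -0.3353  0.0544] 0.1447
225 245 [ 0.3892 -0.3353  0.0801] 0.1198
281 223 [ 0.3833 -0.3089  0.0544] 0.1447
285 245 [ 0.3836 -0.3094  0.0793] 0.1206
```

The tips sit about 35 mm above the reported TCP in both pictures, so I'll rely on the cameras for height. I'll open, lower, measure the tips and regrip on the body.

```bash
python3 -m handwheel '{"gripper":[1,1,1,1,1],"slide":[[0,0,0],[0,0,0],[0,0,0],[0,0,0],[0,0,0]],"turn":[0,0,0,0,0]}' && python3 -m handwheel '{"gripper":[1,1,1,1,1],"slide":[[0,0,-0.7],[0,0,-0.7],[0,0,-0.6],[0,0,-0.5],[0,0,0]],"turn":[0,0,0,0,0]}'
cat > tips.py <<'E'
import sys
from h import *
n=sys.argv[1]
for c in ['wrist','scene']:
    im,d,P=snap(c,c+n);X=pts(d,P);ok=d>0
    hsv=cv2.cvtColor(im,cv2.COLOR_RGB2HSV); br=(hsv[...,1]>120)&(hsv[...,0]>10)&(hsv[...,0]<35)
    e=state()['eef_pos']
    s=ok&(np.hypot(X[...,0]-e[0],X[...,1]-e[1])<.065)
    g=X[s&~br&(X[...,2]>.006)]
    for z in np.arange(.006,.1,.008):
        t=g[(g[:,2]>=z)&(g[:,2]<z+.008)]
        if len(t): print(c,'grip z%.3f'%z,len(t),t.min(0)[:2].round(3),t.max(0)[:2].round(3))
im=cv2.imread(f'pics/scene{n}.png'); cv2.imwrite(f'pics/c{n}.png',cv2.resize(im[190:330,230:430],None,fx=4,fy=4,interpolation=cv2.INTER_CUBIC))
print(e,state()['opening'])
E
python3 tips.py 3
```

```text
time_s: 4.45
eef_pos: [0.3971, -0.3199, 0.0103]
tcp_rot: [-0.113, 0.994, 0.0, -0.0]
contact_force: [0.3, -0.5, 0.0]
opening: 0.0852
time_s: 4.95
eef_pos: [0.3965, -0.3191, -0.0158]
tcp_rot: [-0.113, 0.994, 0.001, -0.001]
contact_force: [0.7, -1.0, 1.1]
opening: 0.0854
wrist grip z0.014 1 [ 0.397 -0.335] [ 0.397 -0.335]
wrist grip z0.030 444 [ 0.375 -0.369] [ 0.416 -0.274]
wrist grip z0.038 932 [ 0.374 -0.375] [ 0.417 -0.266]
wrist grip z0.046 1114 [ 0.374 -0.376] [ 0.417 -0.266]
wrist grip z0.054 1076 [ 0.374 -0.376] [ 0.417 -0.266]
wrist grip z0.062 920 [ 0.374 -0.376] [ 0.409 -0.266]
wrist grip z0.070 859 [ 0.371 -0.384] [ 0.405 -0.258]
wrist grip z0.078 4190 [ 0.37  -0.384] [ 0.422 -0.255]
wrist grip z0.086 5282 [ 0.369 -0.385] [ 0.423 -0.255]
wrist grip z0.094 7585 [ 0.369 -0.384] [ 0.422 -0.255]
scene grip z0.030 10 [ 0.382 -0.369] [ 0.405 -0.276]
scene grip z0.038 46 [ 0.376 -0.373] [ 0.411 -0.268]
scene grip z0.046 67 [ 0.376 -0.376] [ 0.416 -0.267]
scene grip z0.054 68 [ 0.375 -0.375] [ 0.417 -0.266]
scene grip z0.062 59 [ 0.375 -0.376] [ 0.412 -0.266]
scene grip z0.070 38 [ 0.373 -0.378] [ 0.406 -0.265]
scene grip z0.078 127 [ 0.371 -0.383] [ 0.419 -0.259]
scene grip z0.086 154 [ 0.371 -0.384] [ 0.42  -0.255]
scene grip z0.094 224 [ 0.371 -0.384] [ 0.423 -0.255]
[ 0.3971141  -0.31983256 -0.01483373] 0.08544989994226249
```

View pics/c3.png

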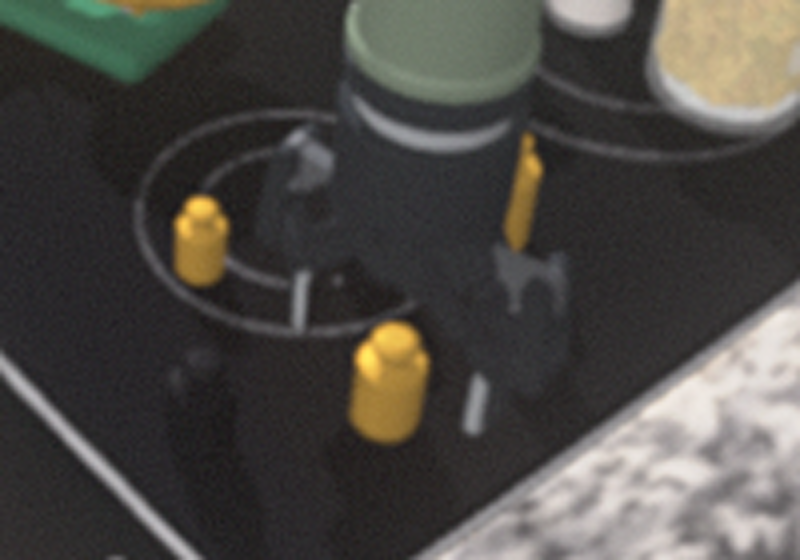

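The open fingers straddle the upright weight with tips at z≈0.032. Lowering 1 cm more, then gripping.

```bash
python3 -m handwheel '{"gripper":[1,1,0,0,0],"slide":[[0,0,-0.6],[0,0,-0.4],[0,0,0],[0,0,0],[0,0,0]],"turn":[0,0,0,0,0]}' && python3 -m handwheel '{"gripper":[0,0,0,0,0],"slide":[[0,0,0],[0,0,0],[0,0,0],[0,0,0],[0,0,0]],"turn":[0,0,0,0,0]}'; python3 tips.py 4
```

```text
time_s: 5.55
eef_pos: [0.3973, -0.3201, -0.0245]
tcp_rot: [-0.113, 0.994, -0.0, 0.0]
contact_force: [-0.1, -0.3, 0.5]
opening: 0.0438
time_s: 6.05
eef_pos: [0.3976, -0.3203, -0.0241]
tcp_rot: [-0.113, 0.994, -0.0, 0.0]
contact_force: [-0.0, 0.1, 6.5]
opening: 0.03
wrist grip z0.006 1 [ 0.386 -0.308] [ 0.386 -0.308]
wrist grip z0.014 186 [ 0.381 -0.349] [ 0.397 -0.294]
wrist grip z0.022 336 [ 0.381 -0.35 ] [ 0.412 -0.294]
wrist grip z0.030 467 [ 0.381 -0.35 ] [ 0.411 -0.294]
wrist grip z0.038 517 [ 0.381 -0.35 ] [ 0.411 -0.294]
wrist grip z0.046 925 [ 0.379 -0.356] [ 0.412 -0.289]
wrist grip z0.054 1394 [ 0.374 -0.369] [ 0.408 -0.277]
wrist grip z0.062 5163 [ 0.374 -0.372] [ 0.418 -0.269]
wrist grip z0.070 3133 [ 0.373 -0.375] [ 0.419 -0.27 ]
wrist grip z0.078 5419 [ 0.372 -0.379] [ 0.419 -0.267]
wrist grip z0.086 9005 [ 0.371 -0.383] [ 0.419 -0.262]
wrist grip z0.094 10063 [ 0.371 -0.384] [ 0.41  -0.261]
scene grip z0.006 3 [ 0.395 -0.342] [ 0.4   -0.335]
scene grip z0.014 22 [ 0.383 -0.346] [ 0.4   -0.295]
scene grip z0.022 43 [ 0.384 -0.35 ] [ 0.409 -0.295]
scene grip z0.030 53 [ 0.383 -0.35 ] [ 0.409 -0.294]
scene grip z0.038 54 [ 0.382 -0.351] [ 0.405 -0.293]
scene grip z0.046 48 [ 0.382 -0.351] [ 0.406 -0.299]
scene grip z0.054 80 [ 0.377 -0.365] [ 0.403 -0.28 ]
scene grip z0.062 203 [ 0.375 -0.37 ] [ 0.417 -0.273]
scene grip z0.070 114 [ 0.374 -0.375] [ 0.417 -0.272]
scene grip z0.078 140 [ 0.374 -0.379] [ 0.419 -0.27 ]
scene grip z0.086 151 [ 0.373 -0.381] [ 0.411 -0.265]
scene grip z0.094 148 [ 0.372 -0.383] [ 0.406 -0.261]
[ 0.39760133 -0.32033808 -0.02406943] 0.03038974734072867
```

View pics/c4.png

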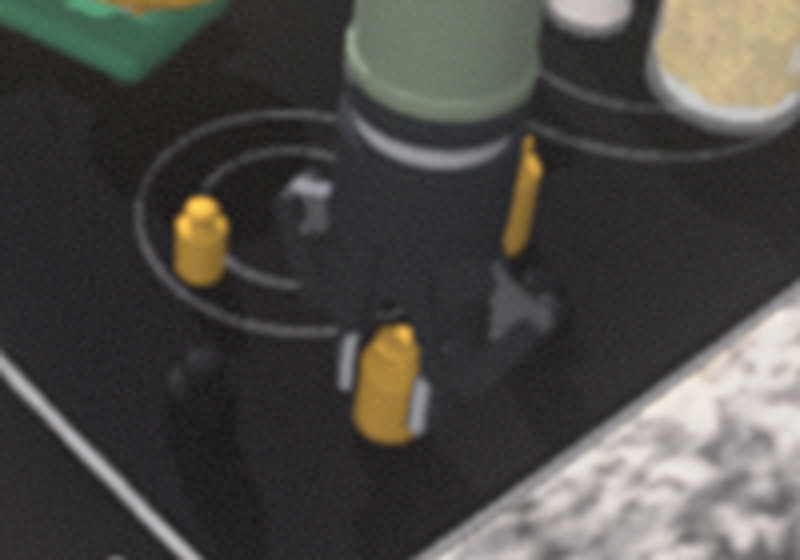

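The body grip is good: 30 mm opening, with the weight upright between the pads. Lifting and carrying.

```bash
python3 -m handwheel '{"gripper":[0,0,0,0,0],"slide":[[0,0,1],[0,0,3],[0,0,4.5],[0,0,4.5],[0,0,4.5]],"turn":[0,0,0,0,0]}' && python3 -m handwheel '{"gripper":[0,0,0,0,0],"slide":[[0,2,2],[0.3,3.5,0],[0.3,4,0],[0.3,4,0],[0.3,4,0]],"turn":[0,0,0,0,0]}' && python3 -m handwheel '{"gripper":[0,0,0,0,0],"slide":[[0.3,4,0],[0.3,4,0],[0.3,4,0],[0.3,4,0],[0.3,4,0]],"turn":[0,0,0,0,0]}' && python3 -m handwheel '{"gripper":[0,0,0,0,0],"slide":[[0.1,4,0],[0,3.5,0],[0,2.5,0],[0,1.3,0],[0,0,0]],"turn":[0,0,0,0,0]}' && python3 -m handwheel '{"gripper":[0,0],"slide":[[0,0,0],[0,0,0]],"turn":[0,0]}'
cat > look.py <<'E'
import sys
from h import *
from scipy.optimize import least_squares
n=sys.argv[1]
for c in ['scene','top','wrist']:
    im,d,P=snap(c,c+n);X=pts(d,P);ok=d>0
    hsv=cv2.cvtColor(im,cv2.COLOR_RGB2HSV); br=(hsv[...,1]>120)&(hsv[...,0]>10)&(hsv[...,0]<35)
    e=state()['eef_pos']
    b=X[ok&br&(np.hypot(X[...,0]-e[0],X[...,1]-e[1])<.035)]
    for z in np.arange(.06,.34,.01):
        t=b[(b[:,2]>=z)&(b[:,2]<z+.01)]
        if len(t)>3: print(c,'brass z%.3f'%z,len(t),t.min(0).round(3),t.max(0).round(3))
print(e,state()['contact_force'],state()['opening'])
im=cv2.imread(f'pics/scene{n}.png'); cv2.imwrite(f'pics/c{n}.png',cv2.resize(im[60:220,150:350],None,fx=3.7,fy=3.7,interpolation=cv2.INTER_CUBIC))
E
python3 look.py 5
```

```text
time_s: 6.65
eef_pos: [0.3963, -0.319, 0.1514]
tcp_rot: [-0.113, 0.994, 0.001, -0.001]
contact_force: [0.8, -0.9, -1.6]
opening: 0.0301
time_s: 7.15
eef_pos: [0.4082, -0.1432, 0.17]
tcp_rot: [-0.112, 0.994, 0.0, -0.001]
contact_force: [1.0, -0.6, -2.5]
opening: 0.03
time_s: 7.65
eef_pos: [0.4232, 0.0566, 0.17]
tcp_rot: [-0.113, 0.994, -0.0, -0.001]
contact_force: [1.2, -0.6, -2.1]
opening: 0.0305
time_s: 8.15
eef_pos: [0.4245, 0.1689, 0.17]
tcp_rot: [-0.114, 0.993, -0.0, -0.001]
contact_force: [0.3, -0.5, -2.4]
opening: 0.0304
time_s: 8.35
eef_pos: [0.4252, 0.1669, 0.1703]
tcp_rot: [-0.112, 0.994, -0.0, -0.0]
contact_force: [-0.3, -0.3, -2.5]
opening: 0.0304
scene brass z0.060 15 [0.404 0.136 0.062] [0.41  0.154 0.07 ]
scene brass z0.070 15 [0.404 0.134 0.07 ] [0.414 0.153 0.075]
scene brass z0.090 281 [0.393 0.132 0.094] [0.46  0.201 0.098]
scene brass z0.190 5 [0.411 0.156 0.198] [0.419 0.162 0.199]
scene brass z0.200 24 [0.41 0.15 0.2 ] [0.424 0.164 0.209]
scene brass z0.210 19 [0.411 0.153 0.211] [0.418 0.167 0.219]
scene brass z0.220 23 [0.411 0.151 0.22 ] [0.419 0.167 0.23 ]
scene brass z0.230 33 [0.41  0.152 0.231] [0.424 0.182 0.239]
scene brass z0.240 20 [0.416 0.155 0.242] [0.424 0.179 0.249]
top brass z0.090 270 [0.391 0.133 0.09 ] [0.442 0.179 0.1  ]
top brass z0.100 5 [0.393 0.135 0.1  ] [0.422 0.172 0.102]
top brass z0.210 4 [0.413 0.139 0.212] [0.424 0.155 0.217]
wrist brass z0.090 3499 [0.391 0.132 0.092] [0.456 0.202 0.097]
wrist brass z0.190 127 [0.409 0.151 0.194] [0.426 0.18  0.2  ]
wrist brass z0.200 294 [0.409 0.151 0.2  ] [0.425 0.18  0.21 ]
wrist brass z0.210 353 [0.409 0.151 0.21 ] [0.423 0.191 0.22 ]
wrist brass z0.220 437 [0.409 0.151 0.22 ] [0.424 0.181 0.23 ]
wrist brass z0.230 1559 [0.409 0.151 0.23 ] [0.437 0.182 0.24 ]
wrist brass z0.240 1866 [0.414 0.156 0.24 ] [0.436 0.178 0.25 ]
[0.42534329 0.16706207 0.17041533] [-0.21209696 -0.66268289 -2.12575983] 0.030073486239587756
```

View pics/c5.png

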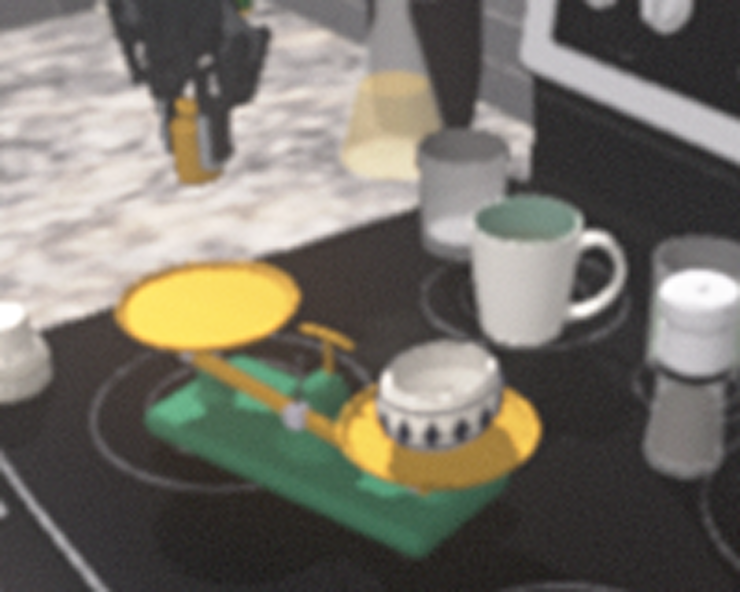

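View pics/wrist5.png

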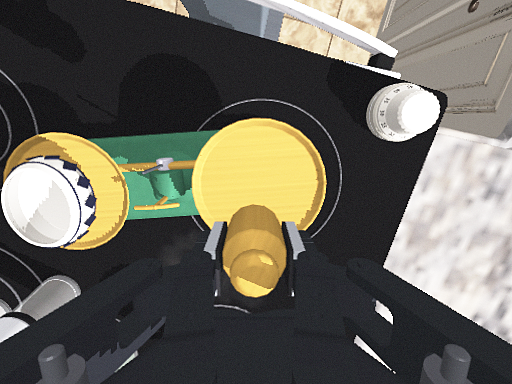

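The weight hangs upright over the pan centre with its underside at z≈0.194, and the pan floor is at 0.095. Lowering, slowly at the end.

```bash
python3 -m handwheel '{"gripper":[0,0,0,0,0],"slide":[[0,0.1,-2],[0,0,-2.5],[0,0,-2],[0,0,-1.5],[0,0,-0.8]],"turn":[0,0,0,0,0]}' && python3 -m handwheel '{"gripper":[0,0,0,0,0],"slide":[[0,0,-0.2],[0,0,-0.2],[0,0,-0.2],[0,0,-0.2],[0,0,-0.2]],"turn":[0,0,0,0,0]}' && python3 -m handwheel '{"gripper":[0,0,0,0,0],"slide":[[0,0,-0.2],[0,0,-0.2],[0,0,-0.2],[0,0,-0.1],[0,0,0]],"turn":[0,0,0,0,0]}'; python3 look.py 6
```

```text
time_s: 9.0
eef_pos: [0.4242, 0.1682, 0.081]
tcp_rot: [-0.112, 0.994, -0.0, -0.001]
contact_force: [0.2, -0.0, -1.4]
opening: 0.0301
time_s: 9.5
eef_pos: [0.4257, 0.1691, 0.0729]
tcp_rot: [-0.113, 0.994, 0.0, 0.001]
contact_force: [-0.2, -0.2, -1.9]
opening: 0.0302
time_s: 10.0
eef_pos: [0.4254, 0.1691, 0.0655]
tcp_rot: [-0.113, 0.994, 0.0, 0.0]
contact_force: [0.8, 0.8, -0.3]
opening: 0.0304
scene brass z0.060 20 [0.404 0.139 0.061] [0.414 0.154 0.069]
scene brass z0.080 59 [0.392 0.136 0.088] [0.459 0.199 0.09 ]
scene brass z0.090 142 [0.392 0.136 0.09 ] [0.458 0.203 0.1  ]
scene brass z0.100 21 [0.411 0.151 0.101] [0.419 0.181 0.11 ]
scene brass z0.110 20 [0.411 0.144 0.111] [0.439 0.182 0.12 ]
scene brass z0.120 30 [0.411 0.154 0.12 ] [0.424 0.185 0.13 ]
scene brass z0.130 18 [0.413 0.162 0.13 ] [0.424 0.183 0.14 ]
scene brass z0.140 12 [0.417 0.159 0.141] [0.425 0.171 0.146]
top brass z0.080 46 [0.396 0.135 0.085] [0.426 0.158 0.09 ]
top brass z0.090 31 [0.396 0.137 0.09 ] [0.426 0.157 0.097]
wrist brass z0.080 2716 [0.391 0.134 0.087] [0.437 0.203 0.09 ]
wrist brass z0.090 456 [0.391 0.135 0.09 ] [0.431 0.201 0.1  ]
wrist brass z0.100 330 [0.409 0.141 0.1  ] [0.424 0.193 0.11 ]
wrist brass z0.110 408 [0.409 0.139 0.11 ] [0.425 0.196 0.12 ]
wrist brass z0.120 1805 [0.409 0.139 0.12 ] [0.438 0.196 0.13 ]
wrist brass z0.130 226 [0.408 0.14  0.13 ] [0.439 0.195 0.14 ]
wrist brass z0.140 1562 [0.407 0.134 0.14 ] [0.436 0.199 0.15 ]
wrist brass z0.170 58 [0.413 0.155 0.173] [0.418 0.178 0.176]
[0.42546656 0.16911853 0.06561765] [-0.13629217  0.79277218 -0.18023635] 0.030291316923937606
```

View pics/c6.png

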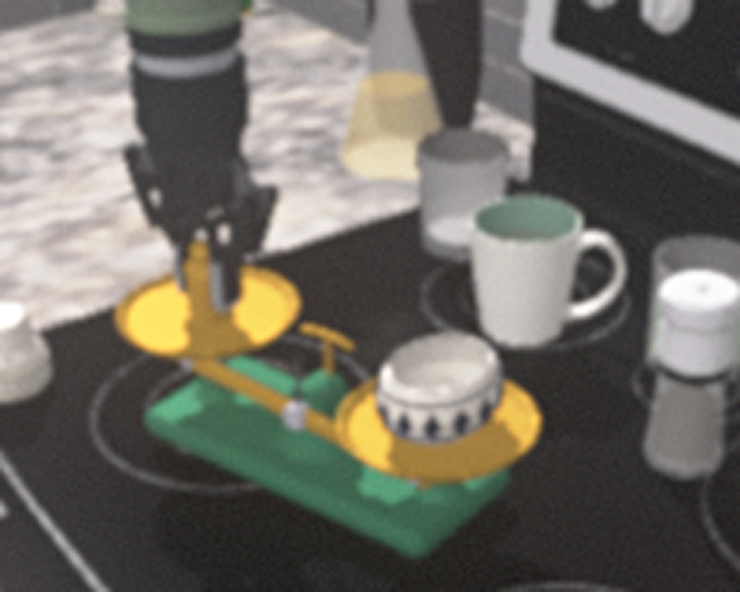

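The weight is touching the pan, which has come down to about 0.089. Lowering 7 mm more to level, then opening slowly.

```bash
python3 -m handwheel '{"gripper":[0,0,0,0,0],"slide":[[0,0,-0.2],[0,0,-0.2],[0,0,-0.2],[0,0,-0.1],[0,0,0]],"turn":[0,0,0,0,0]}' && python3 -m handwheel '{"gripper":[0,0,0,0.35,0.35],"slide":[[0,0,0],[0,0,0],[0,0,0],[0,0,0],[0,0,0]],"turn":[0,0,0,0,0]}' && python3 -m handwheel '{"gripper":[0.45,0.55,0.65,0.7,0.7],"slide":[[0,0,0],[0,0,0],[0,0,0],[0,0,0],[0,0,0]],"turn":[0,0,0,0,0]}'; python3 look.py 7
```

```text
time_s: 10.65
eef_pos: [0.4254, 0.1691, 0.0584]
tcp_rot: [-0.113, 0.994, 0.0, 0.0]
contact_force: [1.0, 1.4, 0.2]
opening: 0.03
time_s: 11.15
eef_pos: [0.4253, 0.1691, 0.0585]
tcp_rot: [-0.113, 0.994, 0.0, 0.0]
contact_force: [0.0, 0.5, -0.1]
opening: 0.0301
time_s: 11.65
eef_pos: [0.4251, 0.169, 0.0584]
tcp_rot: [-0.113, 0.994, -0.0, -0.0]
contact_force: [-0.3, 0.8, 0.4]
opening: 0.0599
scene brass z0.060 5 [0.402 0.137 0.06 ] [0.413 0.15  0.063]
scene brass z0.080 193 [0.391 0.134 0.08 ] [0.459 0.201 0.09 ]
scene brass z0.090 28 [0.411 0.152 0.091] [0.427 0.178 0.099]
scene brass z0.100 35 [0.41  0.152 0.1  ] [0.427 0.2   0.11 ]
scene brass z0.110 33 [0.411 0.151 0.11 ] [0.43  0.201 0.12 ]
scene brass z0.120 43 [0.413 0.15  0.12 ] [0.437 0.182 0.129]
scene brass z0.130 29 [0.417 0.157 0.13 ] [0.432 0.173 0.137]
top brass z0.070 14 [0.396 0.137 0.075] [0.422 0.154 0.08 ]
top brass z0.080 62 [0.394 0.135 0.08 ] [0.424 0.156 0.089]
wrist brass z0.070 54 [0.391 0.136 0.079] [0.449 0.203 0.08 ]
wrist brass z0.080 4391 [0.391 0.134 0.08 ] [0.456 0.204 0.09 ]
wrist brass z0.090 318 [0.409 0.139 0.09 ] [0.439 0.2   0.1  ]
wrist brass z0.100 371 [0.409 0.142 0.1  ] [0.442 0.201 0.11 ]
wrist brass z0.110 1022 [0.409 0.153 0.11 ] [0.437 0.201 0.12 ]
wrist brass z0.120 809 [0.41  0.154 0.12 ] [0.435 0.201 0.13 ]
wrist brass z0.130 1423 [0.414 0.158 0.13 ] [0.435 0.18  0.137]
wrist brass z0.160 75 [0.411 0.154 0.166] [0.418 0.182 0.17 ]
[0.42520653 0.16901937 0.05845489] [ 0.39974021  0.05648873 -0.50907924] 0.05957630558987057
```

View pics/c7.png

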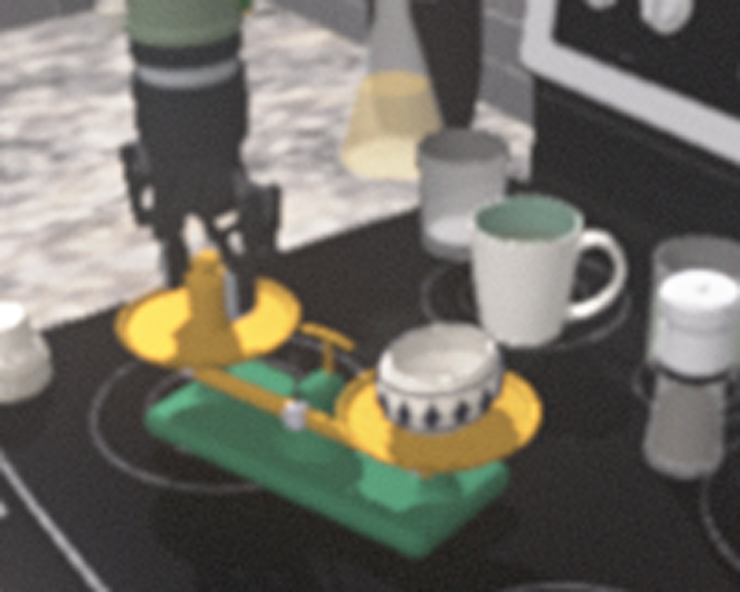

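View pics/wrist7.png

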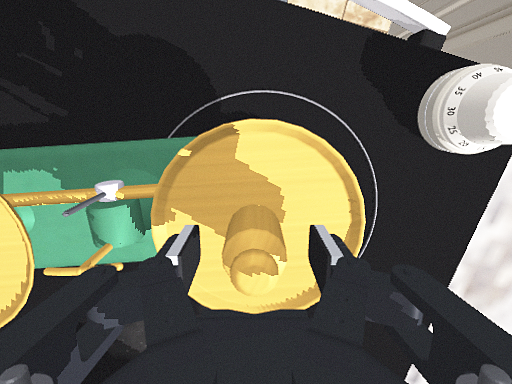

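The fingers have released and the weight stands free. Retracting straight up and waiting for the beam to settle.

```bash
python3 -m handwheel '{"gripper":[0.8,0.8,0.8,0.8,0.8],"slide":[[0,0,0.5],[0,0,1.5],[0,0,3],[0,0,4],[0,0,4]],"turn":[0,0,0,0,0]}' && python3 -m handwheel '{"gripper":[0.8,0.8,0.8,0.8,0.8],"slide":[[-1,4,2],[-2,4,0],[-2,4,0],[-2,4,0],[0,0,0]],"turn":[0,0,0,0,0]}' && python3 -m handwheel '{"gripper":[0.8,0.8,0.8,0.8,0.8],"slide":[[0,0,0],[0,0,0],[0,0,0],[0,0,0],[0,0,0]],"turn":[0,0,0,0,0]}' && python3 -m handwheel '{"gripper":[0.8,0.8,0.8,0.8,0.8],"slide":[[0,0,0],[0,0,0],[0,0,0],[0,0,0],[0,0,0]],"turn":[0,0,0,0,0]}'
cat > fin.py <<'E'
import sys
from h import *
from scipy.optimize import least_squares
n=sys.argv[1]
for c in ['scene','top']:
    im,d,P=snap(c,c+n);X=pts(d,P);ok=d>0
    hsv=cv2.cvtColor(im,cv2.COLOR_RGB2HSV); br=(hsv[...,1]>120)&(hsv[...,0]>10)&(hsv[...,0]<35)
    R=np.hypot(X[...,0]-.425,X[...,1]-.168)
    fl=X[ok&br&(R<.048)&(X[...,2]>.06)&(X[...,2]<.098)&(np.hypot(X[...,0]-.425,X[...,1]-.168)>.022)]
    z0=np.median(fl[:,2])
    b=X[ok&br&(R<.03)&(X[...,2]>z0+.006)]
    lo=b[b[:,2]<z0+.034]; f=lambda p:least_squares(lambda q:np.hypot(p[:,0]-q[0],p[:,1]-q[1])-.016,[.425,.168],loss='soft_l1',f_scale=.002).x.round(4)
    k=b[b[:,2]>z0+.045]
    print(c,'left floor',z0.round(4),'body',len(lo),f(lo),'low half',f(lo[lo[:,2]<z0+.02]),'knob',k.mean(0).round(4),'top',(b[:,2].max()-z0).round(4))
    w=X[ok&(np.hypot(X[...,0]-.48,X[...,1]+.02)<.08)&(X[...,2]>.115)]
    print(' bowl',w.min(0).round(3),w.max(0).round(3))
    r=X[ok&br&(np.hypot(X[...,0]-.482,X[...,1]+.02)<.062)&(X[...,2]>.05)]; print(' right pan z',np.percentile(r[:,2],[5,50,95]).round(4))
print(state()['time_s'])
im=cv2.imread(f'pics/scene{n}.png'); cv2.imwrite(f'pics/c{n}.png',cv2.resize(im[60:220,150:350],None,fx=3.7,fy=3.7,interpolation=cv2.INTER_CUBIC))
E
python3 fin.py 8
```

```text
time_s: 12.3
eef_pos: [0.4246, 0.1689, 0.1897]
tcp_rot: [-0.113, 0.994, -0.0, -0.0]
contact_force: [1.1, -0.5, 0.4]
opening: 0.0684
time_s: 12.8
eef_pos: [0.3525, 0.333, 0.209]
tcp_rot: [-0.116, 0.993, 0.001, -0.0]
contact_force: [0.8, 0.3, 0.5]
opening: 0.0686
time_s: 13.3
eef_pos: [0.3558, 0.3283, 0.2085]
tcp_rot: [-0.112, 0.994, -0.0, 0.0]
contact_force: [1.1, 0.3, 0.0]
opening: 0.0685
time_s: 13.8
eef_pos: [0.3552, 0.329, 0.2084]
tcp_rot: [-0.113, 0.994, -0.0, -0.0]
contact_force: [-0.3, -0.1, 0.3]
opening: 0.0681
scene left floor 0.0826 body 112 [0.4268 0.17  ] low half [0.4266 0.1703] knob [0.4239 0.163  0.1345] top 0.0562
 bowl [ 0.438 -0.057  0.115] [0.523 0.013 0.13 ]
 right pan z [0.081  0.0829 0.0871]
top left floor 0.0824 body 30 [0.4259 0.1674] low half [0.426  0.1674] knob [0.4252 0.1663 0.1351] top 0.0592
 bowl [ 0.44  -0.057  0.116] [0.527 0.014 0.135]
 right pan z [0.0788 0.0831 0.0881]
13.9
```

View pics/c8.png

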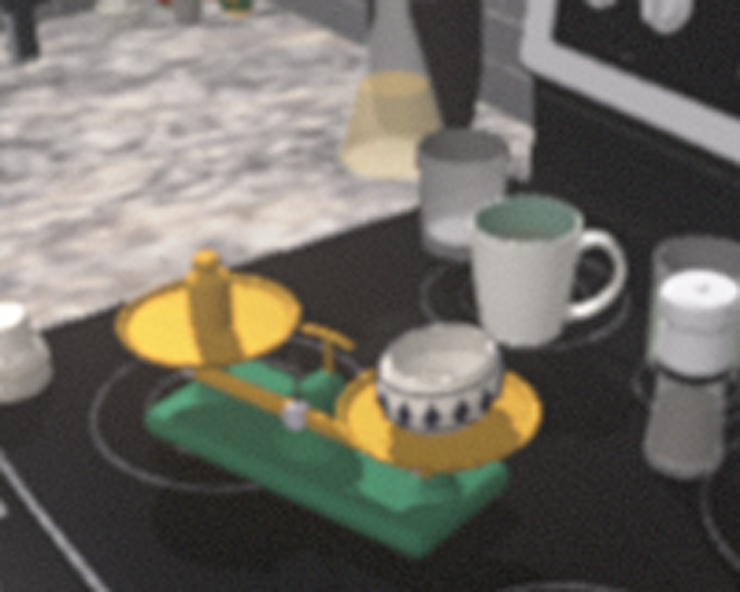

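The weight stands upright, both pans sit at about z 0.083 so the beam is level, and the bowl is in place with the robot clear. Handing in.

```bash
python3 -c "
from rig import *
print(job_done())"
```

```text
the job is handed in; nothing more can be done
None
```

The 200 g brass weight now stands upright near the middle of the left pan, and the job was handed in at about 14 s.

- **Weight and beam:** in the last scene and top pictures the weight is about 2–3 mm from the pan centre. The pan floors measure about 82.5 mm (left) and 83 mm (right), so the beam is level. Rest rests on one look about 1.5 s after I drew the gripper back; I took no second one.
- **Bowl:** it stands upright in its place, with the same horizontal outline to within a few millimetres. It rose 13 mm with its pan as the beam levelled.
- **Robot:** the gripper is clear of everything.

**Disagreement:** the reported TCP height disagreed with the cameras, which showed the fingertips about 35 mm higher. Because of that the first grip closed on the weight's knob. I opened, lowered the gripper by the camera heights and regripped on the body; the weight did not shift on the range.

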